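# Press a model house's joint shut in the locking C-clamp and release it

## Task

Stand the little wooden house in the open jaws of the locking C-clamp, square and with the middle of its two ends facing the pads, and squeeze the clamp's handles until they lock over centre by themselves, so that the side wing is pressed tight against the house. Take your hand off to see that the clamp holds on its own, then pull the red release lever so that it springs open. Leave the house standing there in the open jaws with its wing joint closed, and do not push the other things on the bench about.

Things in the scene. Friction and masses are not known exactly. Their poses are not given: they have to be found in the camera images.
- clamp: Big steel locking C-clamp (locking pliers) bolted on its side to a plywood board fixed on the bench. Origin: on the bench below the jaw pivot; z up, jaws to +y, handles to -y, fixed jaw and handle on the +x side, moving jaw and handle on the -x side. It works in a level plane 32 mm above the bench; arms 12 mm, handles 16 mm high (z 24 to 40 mm). Board x -100 to 90, y -37 to 153 mm, 12 mm thick.
- bed (a point): The place for the house: point on top of the board (12 mm above the bench), midway between the pads of the open jaws, at x = -8, y = 115 mm in the clamp's frame. Axes as clamp. The throat between the C-arms is free (over 80 mm wide) from 45 mm to beyond the board's end along y.
- fixed_pad (a point): Centre of the face of the fixed rubber pad (24 mm diameter, 20 mm above the board); the face looks to the clamp's -x.
- moving_pad (a point): Centre of the face of the moving pad (24 mm diameter). Jaws open: 79 mm from the fixed pad. As the jaws close it comes to meet the fixed pad, pushing the house along the board against it.
- pad: The moving rubber pad, which swivels a little on the end of the moving jaw. Locked on the closed house it presses with more than 10 N.
- fixed_handle (a point): Point on the outer (+x) face of the fixed handle, 70 mm behind the clamp's origin, 32 mm above the bench: grip here. The handle is a straight steel channel from y = -20 to -128 mm, its outer face at x = 15 mm; then its adjusting-screw knob (radius 8 mm) to y = -152 mm. It cannot move. Below both handles is free air down to the bench.
- moving_handle (a point): Point on the outer (-x) face of the moving handle, straight across from fixed_handle; moves with it. Over both handles here: 67 mm open, 48 mm locked. Squeezing needs up to about 25 N here; past centre the handle drops to its stop and stays shut by itself. Let go before that, it springs open. A gripper whose two fingers close evenly must shift towards the fixed handle as it closes.
- jaw (a joint): Swing of the moving jaw in rad: 0 sprung fully open, about 0.14 locked on the house.
- release (a joint): Red release lever pivoted in the moving handle, rad: 0 at rest (it springs back), up to 0.30 as its tail is pulled to the clamp's -x, away from the fixed handle. The first 0.05 is idle, about 0.2 lets a locked clamp go: handle and lever then spring some 55 mm to -x. Needs less than 8 N at the tail.
- lever_tail (a point): Point on the inner (+x) face of the red lever's tail, 14 mm before its end, 32 mm above the bench; moves with it. The tail is 6 mm thick, 10 mm high (z 27 to 37 mm) and sticks out 33 mm beyond the end of the moving handle. Locked, it has over 60 mm of free room on its +x side; the screw knob ends 30 mm nearer to the jaws. Free air below.
- house: Little wooden village house, cream walls, terracotta pitched roof: 42 mm long (x), 40 mm deep (y), walls 36 mm high, ridge along x 56 mm high; about 0.18 kg with its wing. Stands upright on the bench. Origin: centre of the underside of the house without the wing; x points to the wing. Grip it across its y walls.
- wing (a joint): Gap of the dowelled joint between house and wing in m: 0.0035 to 0.005 at the start, 0 closed. The wing is a lower block on the house's +x end, 22 mm long, 36 mm deep, 35 mm high; its tight dowels need about 8 N of push. House plus wing measure 64 mm along x when closed; add the gap.
- house_mid (a point): Point on the underside, 11 mm from the house's origin towards the wing: the middle of house plus wing when the joint is closed.
- cup: Paper cup, bystander, 72 mm wide, 85 mm high.
- figurine: Blue painted figure, bystander, 54 mm wide, 116 mm high.
- screwdriver: Screwdriver lying beside the clamp's fixed handle, bystander.
- dowel_jar: Clear jar, bystander, 54 mm wide, 70 mm high, beside the board.
- ply_offcut: Plywood offcut 90 x 55 x 12 mm, bystander.
- wood_block: Wooden block 70 x 35 x 22 mm, bystander.
- file: File with orange handle, 245 mm long, bystander.
Things that resemble listed ones, but are neither listed nor needed, are in the scene too. Of the things shaped like the house, the wooden one is meant.

How it is judged:
By the outcome, as a careful person would: the job done as asked, in the order asked, and still so for the second after the job is handed in, with the robot touching nothing.
It also fails if it takes over 54 s, if anything falls off the work surface, if the arm or the gripper's body presses on something with over 40 N, if the wrist force passes 120 N, or if a joint passes its speed limit or range.

## Robot

A 7-joint arm with a two-finger parallel gripper is mounted at the origin on the work surface. World frame = base frame: x ahead of the robot, y to its left, z up, the work surface at z = 0. Lengths are in m, angles in rad, forces in N, time in s.
With the tool pointing down it reaches from about 0.35 to 0.9 m from the base axis. Payload 8.1 kg.
Tool frame: the origin (TCP) lies midway between the tips of the shut fingers; the grasp point (between the pads) lies 19 mm behind it; z points along the fingers, y is the line along which they close (so a half turn about z gives the same grasp; the last joint's range is limited). The gripper opens to 92 mm and grips with 3 to 60 N. Pads are 19 mm wide; open, the fingers measure 130 mm over their backs; the gripper's body (75 mm by 190 mm) begins 47 mm behind the grasp point.
Start: joints at [-1.285, 0.434, 0.025, 1.573, -0.012, 1.134, -0.075], TCP at [0.237, 0.578, 0.227] pointing down, gripper open.
Joint ranges: [-2.62, 2.62], [-0.44, 2.09], [-1.27, 1.32], [0.08, 2.57], [-1.32, 4.46], [0.12, 2], [-2.74, 2.74]. Speed limits (rad/s): [2.22, 2.22, 3.01, 3.01, 3.14, 3.14, 3.14].

## Interface

Orientations are given as a rotation vector (axis times angle).
In Python, from cell import arm gives the robot as it stands.
- The arm moves only by the tool carry_out, never from a script. Its arguments are lists of equal length, an entry for each row: "claw": the finger opening in cm, from 0 to 9.18; "delta_pos": the shift along the tool's x, y, z in cm, a list of three; "angular": the turn, a rotation vector about the tool's x, y, z in rad, a list of three. In form: {"claw": [claw, ...], "delta_pos": [[dx, dy, dz], ...], "angular": [[ax, ay, az], ...]}. A call has 1 to 20 rows; each row shifts and turns the commanded pose from where the row before left it, along the tool's axes as they then stand; what a row does not reach is not made up. A row lasts 1/10 s, in which the tool goes at most 50 mm and 8.59 degrees, less where a joint would pass 70% of its speed; a pose out of reach is approached as far as the arm can. A call with a gripper value outside its range is refused whole. The fingers move at their own pace and stop on an object; "force" is the grip in N (left out, the last holds). Time passes only in rows, so rows that do not move let the fingers close. It gives the time, the measured TCP pose, the force, the opening and the grip force at its end, in the units of the state.
- arm.observe(): the state, without advancing time (a new reading comes with each control period).
- arm.get_image(name): name is "side" or "top" or "wrist"; returns a dict with "frame" (480x640x3 uint8, red, green, blue), "mtx" (3x3 intrinsics, pixels), "T" (4x4, takes a point from camera to world coordinates). Camera axes: x right, y down, z forward; pixel columns grow to the right and rows downward; lengths in m; the calibration is good to about 2 mm. The wrist camera is an equidistant fisheye: a pixel r from the principal point sees the ray r / f radians off the axis. A picture is of the moment at which its call begins. There is no depth.
- arm.sign_off(): hands the job in; it is judged then, once.
Trained networks look in a picture, given as the dict that the camera call returned (one of the last four; its "shot" number tells which), for a name from the list of things; names that differ only in an ending like _2 or _b are one class to them, and where a whole thing is asked for, a point or a joint stands for the part that bears it (a point fixed in the world has none). Each returns a list of dicts, best first, with "conf" (0 to 1); they miss things now and then, are a little off and sometimes report something else, mostly with a low value. They report only what shows in the picture. A call takes as long as a camera call. They do not tell look-alikes from the thing itself.
- arm.look_for(label, picture): "centre" ([column, row] as shares, 0 to 1, of the picture: columns of its width, rows of its height, amid what is visible of it).
- arm.trace(label, picture): "region" (480x640 bool, what is visible of it) and "centre" ([column, row] as shares, 0 to 1, of the picture: columns of its width, rows of its height, amid what is visible of it).
- arm.place_of(label, picture): "centre" ([column, row] as shares, 0 to 1, of the picture: columns of its width, rows of its height: a listed point, or the origin of a listed thing).
The state is a dict: "clock": time; "joints": joint angles; "dq": joint speeds; "joint_efforts": joint torques, N m; "position": TCP position; "ee_rot": TCP orientation; "force": force on the tool from outside, world axes, zero at the start; "ft_torque": the same for the moment, N m; "width": opening from 0.0 (shut) to 1.0 (fully open); "gripper_force": force on a finger pad.
Only numpy, scipy, OpenCV 4.12 (cv2) and the standard library are available. Lean on these libraries where they do the work, as an engineer would, in place of code of your own. Each camera call takes 0.05 s, during which the arm holds its last target. There are 200 camera calls.

## Working session

There is one attempt and no reset: what is moved stays moved. The work goes in short steps, Python scripts to look and compute and a tool call to move; the robot and the scene stay as the last step left them, time stands still between calls to the robot, and variables do not carry over. Pictures are saved under pics/ and viewed, at most 10 in all, crops included, and the job is handed in when it is done.

Besides the shell and the picture viewer there is one more tool, called after ">>>" by a JSON object that holds its "fn" and its "kwargs". carry_out: Moves the arm, as the interface text tells. Its arguments: {"type":"object","properties":{"claw":{"type":"array","items":{"type":"number"}},"delta_pos":{"type":"array","items":{"type":"array","items":{"type":"number"}}},"angular":{"type":"array","items":{"type":"array","items":{"type":"number"}}},"force":{"type":"number"}},"required":["claw","delta_pos","angular"]}

```bash
mkdir -p pics; ls
python3 - <<'E'
from cell import arm
import cv2,numpy as np,pickle
print(arm.observe())
D={}
for n in ["side","top"]:
    p=arm.get_image(n); D[n]=p
    cv2.imwrite(f"pics/{n}0.png",p["frame"][:,:,::-1])
    print(n,p["mtx"].tolist(),np.round(p["T"],4).tolist())
    for l in ["house","clamp","bed","fixed_pad","moving_pad","fixed_handle","moving_handle","lever_tail","house_mid"]:
        print(l,[(np.round(np.array(d["centre"])*[640,480],1).tolist(),round(d["conf"],2)) for d in arm.place_of(l,p)[:4]])
pickle.dump(D,open("d0.pkl","wb"))
E
```

```text
pics
{'clock': 0.0, 'joints': array([-1.28460128,  0.43519708,  0.02496193,  1.57408932, -0.0115834 ,
        1.13399681, -0.07511632]), 'dq': array([ 0.00093063, -0.00095759,  0.00103054,  0.0012736 , -0.0001907 ,
       -0.00146172,  0.00188635]), 'joint_efforts': array([-2.81824987e-04, -6.67852592e+01,  9.84819867e-01, -3.14465654e+01,
       -6.06515980e-02,  4.29528148e-02,  1.47292603e-04]), 'position': array([0.2367808 , 0.57786372, 0.22596395]), 'ee_rot': array([-6.06955780e-01, -3.08224967e+00,  2.41674851e-03]), 'force': array([-0.54192062,  0.1215916 ,  0.52957646]), 'ft_torque': array([-0.02586828,  0.02199001,  0.02021955]), 'gripper_force': 0.0, 'width': 0.9977841528698814}
side [[492.5776215598525, 0.0, 325.744775792927], [0.0, 492.5776215598525, 235.85748645183185], [0.0, 0.0, 1.0]] [[-0.996, -0.0593, 0.0666, 0.4515], [-0.0879, 0.5255, -0.8462, 1.1815], [0.0152, -0.8487, -0.5286, 0.792], [0.0, 0.0, 0.0, 1.0]]
house [([367.8, 355.8], 0.97), ([319.8, 339.3], 0.84), ([334.6, 315.1], 0.59)]
clamp [([342.9, 238.1], 0.59), ([302.3, 246.0], 0.18)]
bed [([350.0, 251.0], 0.67
[... 387 characters left out ...]
173694], [0.0, 475.77838693411377, 246.7621135189462], [0.0, 0.0, 1.0]] [[0.0264, -0.9818, 0.1882, 0.3523], [-0.9996, -0.024, 0.0153, -0.0212], [-0.0105, -0.1885, -0.982, 1.1655], [0.0, 0.0, 0.0, 1.0]]
house [([205.9, 275.9], 0.89), ([198.5, 228.4], 0.7), ([174.9, 265.7], 0.58), ([148.2, 304.4], 0.58)]
clamp [([349.4, 280.3], 0.7)]
bed [([301.2, 290.6], 0.82), ([173.3, 264.7], 0.58)]
fixed_pad [([304.8, 274.2], 0.71)]
moving_pad [([310.6, 303.1], 0.5)]
fixed_handle [([376.1, 270.5], 0.79), ([166.5, 262.4], 0.18)]
moving_handle [([380.0, 296.7], 0.75)]
lever_tail [([431.9, 296.7], 0.51)]
house_mid [([146.6, 302.7], 0.89), ([170.7, 262.9], 0.73), ([208.8, 272.0], 0.68), ([192.5, 225.6], 0.65)]
```

View pics/side0.png

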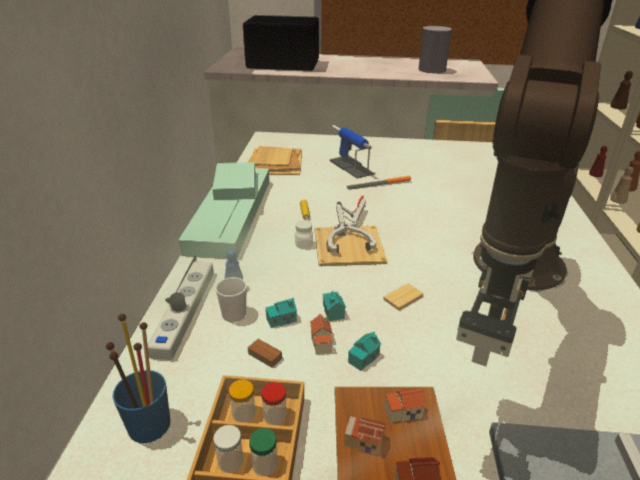

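View pics/top0.png

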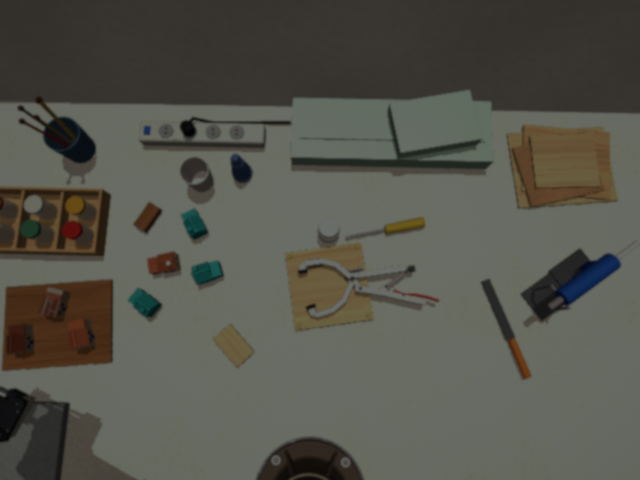

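The side and top views show one terracotta house at side (321,333) / top (163,263). Look-alikes are the teal ones at side (281,312), (334,305), (364,350) and three roofed ones on the tray at side (407,404), (365,433), (417,470). The clamp is at top (350,283), with its jaws to the left and its lever to the right. The target is the single cream and terracotta house on the bench. I'll check it in a crop.

```bash
cat > h.py <<'E'
import numpy as np,cv2
from scipy.spatial.transform import Rotation as R
def ray(p,uv,fish=None):
    m=p["mtx"];T=p["T"]
    x=(uv[0]-m[0,2])/m[0,0];y=(uv[1]-m[1,2])/m[1,1]
    if fish:
        r=np.hypot(x,y);d=np.array([x/r*np.sin(r),y/r*np.sin(r),np.cos(r)]) if r>1e-9 else np.array([0,0,1.])
    else: d=np.array([x,y,1.])
    d=T[:3,:3]@d
    return T[:3,3],d/np.linalg.norm(d)
def onz(p,uv,z,fish=None):
    o,d=ray(p,uv,fish);return o+d*(z-o[2])/d[2]
def tri(rs):
    A=np.zeros((3,3));b=np.zeros(3)
    for o,d in rs:
        P=np.eye(3)-np.outer(d,d);A+=P;b+=P@o
    X=np.linalg.solve(A,b)
    return X,[np.linalg.norm((np.eye(3)-np.outer(d,d))@(X-o)) for o,d in rs]
def proj(p,X,fish=None):
    c=p["T"][:3,:3].T@(np.asarray(X)-p["T"][:3,3]);m=p["mtx"]
    if fish:
        r=np.hypot(c[0],c[1]);th=np.arctan2(r,c[2]);return m[0,2]+m[0,0]*th*c[0]/r,m[1,2]+m[1,1]*th*c[1]/r
    return m[0,2]+m[0,0]*c[0]/c[2],m[1,2]+m[1,1]*c[1]/c[2]
E
python3 - <<'E'
from h import *
import pickle
D=pickle.load(open("d0.pkl","rb"));s=D["side"];t=D["top"]
for n,a,b in [("house",(319.8,339.3),(174.9,265.7)),("mid",(320,338.9),(170.7,262.9)),("clamp",(342.9,238.1),(349.4,280.3)),("bed",(350,251),(301.2,290.6)),("mpad",(365,245.2),(310.6,303.1)),("fh",(336.1,215.1),(376.1,270.5)),("mh",(359.2,219.8),(380,296.7)),("tail",(361.1,195.2),(431.9,296.7))]:
    X,r=tri([ray(s,a),ray(t,b)]);print(n,np.round(X,4),np.round(r,4))
for n,uv in [("cup",(197,178)),("fig",(241,168)),("jar",(329,231)),("ply",(233,345)),("block",(148,217)),("teal",(195,223)),("teal2",(207,272)),("teal3",(145,302)),("sd tip",(347,238)),("sd end",(424,224)),("board c1",(287,252)),("c2",(367,246)),("c3",(372,320)),("c4",(296,328)),("lever end",(438,301)),("knob",(411,268))]:
    print(n,np.round(onz(t,uv,0.02),3))
f=s["frame"][285:375,255:400];f=cv2.resize(f,None,fx=3,fy=3,interpolation=2)
g=t["frame"][235:345,280:450];g=cv2.resize(g,(0,0),fx=435/170,fy=435/170,interpolation=2)
cv2.imwrite("pics/c0.png",np.vstack([f,g])[:,:,::-1])
E
```

```text
house [ 0.5231  0.3524 -0.0063] [0.0031 0.0031]
mid [0.5252 0.3604 0.0032] [0.0002 0.0002]
clamp [ 0.4964 -0.0834 -0.0029] [0.0024 0.0024]
bed [0.4678 0.033  0.0288] [0.0054 0.0054]
mpad [0.4324 0.0097 0.0367] [0.0003 0.0003]
fh [ 0.5193 -0.1444  0.0406] [0.0056 0.0056]
mh [ 0.453  -0.1556  0.023 ] [0.0002 0.0002]
tail [ 0.4527 -0.2735  0.0491] [0.0012 0.0012]
cup [0.741 0.307 0.02 ]
fig [0.77  0.197 0.02 ]
jar [ 0.612 -0.03   0.02 ]
ply [0.331 0.191 0.02 ]
block [0.637 0.421 0.02 ]
teal [0.624 0.303 0.02 ]
teal2 [0.503 0.264 0.02 ]
teal3 [0.426 0.409 0.02 ]
sd tip [ 0.595 -0.075  0.02 ]
sd end [ 0.635 -0.264  0.02 ]
board c1 [0.557 0.072 0.02 ]
c2 [ 0.577 -0.124  0.02 ]
c3 [ 0.398 -0.137  0.02 ]
c4 [0.374 0.043 0.02 ]
lever end [ 0.447 -0.295  0.02 ]
knob [ 0.525 -0.231  0.02 ]
```

View pics/c0.png

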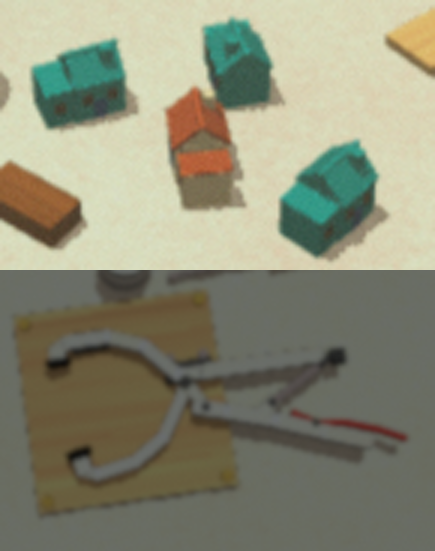

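The crop confirms it: the cream-walled, terracotta-roofed house, with its lower wing towards the side camera (+y world). The clamp's jaws point to world +y, tilted about 0.13 rad, and the red lever tail is at the far -y end. Next I'll move above the house for a close view.

```bash
cat >> h.py <<'E'
def plan(s,tgt,yaw=None):
    """tool-frame delta (cm) to world tgt, tool down; yaw = world angle of tool y axis (mod pi)"""
    M=R.from_rotvec(s["ee_rot"]).as_matrix()
    d=M.T@(np.asarray(tgt)-s["position"])*100
    print("tool x",M[:,0].round(3),"y",M[:,1].round(3),"z",M[:,2].round(4),"delta cm",d.round(2))
    if yaw is not None:
        cur=np.arctan2(M[1,1],M[0,1]);dy=(yaw-cur+np.pi/2)%np.pi-np.pi/2
        print("cur yaw",round(cur,4),"world turn",round(dy,4),"-> tool z turn",round(-dy,4))
E
python3 - <<'E'
from h import *
from cell import arm
s=arm.observe();plan(s,[0.50,0.33,0.24],0.0)
E
```

```text
tool x [-0.925  0.379 -0.   ] y [0.379 0.925 0.   ] z [ 0.e+00  1.e-04 -1.e+00] delta cm [-33.76 -13.01  -1.33]
cur yaw 1.182 world turn -1.182 -> tool z turn 1.182
```

>>> {"fn": "carry_out", "kwargs": {"claw": [9,9,9,9,9,9,9,9,9,9,9,9,9,9,9,9,9,9,9,9], "delta_pos": [[-3.4,-1.3,0],[-3.4,-1.3,0],[-3.4,-1.3,0],[-3.4,-1.3,0],[-3.4,-1.3,0],[-3.4,-1.3,0],[-3.4,-1.3,0],[-3.4,-1.3,0],[-3.4,-1.3,0],[-3.2,-1.3,0],[0,0,0],[0,0,0],[0,0,0],[0,0,0],[0,0,0],[0,0,0],[0,0,0],[0,0,0],[0,0,0],[0,0,0]], "angular": [[0,0,0],[0,0,0],[0,0,0],[0,0,0],[0,0,0],[0,0,0],[0,0,0],[0,0,0],[0,0,0],[0,0,0],[0,0,0.13],[0,0,0.13],[0,0,0.13],[0,0,0.13],[0,0,0.13],[0,0,0.13],[0,0,0.13],[0,0,0.13],[0,0,0.13],[0,0,0]]}}

```text
clock: 3.0
position: [0.5003, 0.3301, 0.2267]
ee_rot: [2.21, 2.233, 0.0]
force: [-0.2, -0.5, 1.0]
width: 0.98
gripper_force: 0.0
```

Run:
```python
from h import *
from cell import arm
import pickle
s=arm.observe();plan(s,[0.50,0.33,0.24],0.0);print(s["position"],s["joints"])
p=arm.get_image("wrist");print(p["mtx"],p["T"].round(3))
cv2.imwrite("pics/w1.png",p["frame"][:,:,::-1]);pickle.dump(p,open("w1.pkl","wb"))
for l in ["house","house_mid"]:
    for d in arm.place_of(l,p)[:5]:
        uv=np.array(d["centre"])*[640,480];print(l,uv.round(1),round(d["conf"],2),onz(p,uv,0,1).round(4))
```

```text
tool x [-0.01  1.   -0.  ] y [1.   0.01 0.  ] z [ 2.e-04 -0.e+00 -1.e+00] delta cm [-0.01 -0.03 -1.33]
cur yaw 0.0101 world turn -0.0101 -> tool z turn 0.0101
[0.50033964 0.33009472 0.22674082] [-0.94598042  0.40285973  0.38655916  1.66166676 -0.16568769  1.1093866
 -0.50329368]
[[371.64829954   0.         321.01850038]
 [  0.         371.64829954 231.82804369]
 [  0.           0.           1.        ]] [[ 1.     0.01   0.002  0.501]
 [ 0.011 -0.966 -0.257  0.399]
 [-0.     0.257 -0.966  0.385]
 [ 0.     0.     0.     1.   ]]
house [321.7 250.9] 0.79 [0.5025 0.2758 0.    ]
house [422.5 229.4] 0.79 [0.6127 0.3012 0.    ]
house [244.2 136.7] 0.7 [0.4207 0.3985 0.    ]
house [342.1 173.4] 0.68 [0.5226 0.3601 0.    ]
house [517.3 232.8] 0.44 [0.7337 0.2985 0.    ]
house_mid [343.3 165.1] 0.68 [0.5237 0.3688 0.    ]
house_mid [431.4 228.3] 0.68 [0.6229 0.3025 0.    ]
house_mid [250.1 123.4] 0.66 [0.427  0.4123 0.    ]
```

View pics/w1.png

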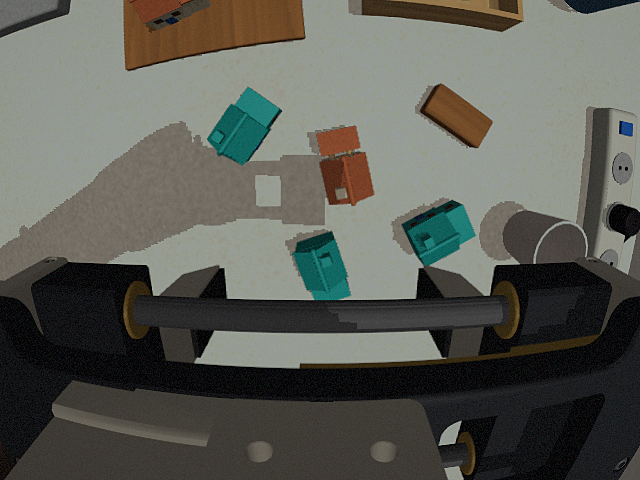

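The wrist view shows the target house with its main roof at (346,178) and its wing roof at (338,138). The teal look-alikes are at (245,125), (320,265) and (438,232), and the block is at (457,115). Next I'll fit the wing's top rectangle and the roof.

Run:
```python
from h import *
import pickle
p=pickle.load(open("w1.pkl","rb"));f=p["frame"]
hsv=cv2.cvtColor(f,cv2.COLOR_RGB2HSV)
m=((hsv[:,:,0]<14)&(hsv[:,:,1]>110)&(hsv[:,:,2]>60)).astype(np.uint8)
m[:110]=0;m[220:]=0;m[:,:300]=0;m[:,390:]=0
n,l,st,c=cv2.connectedComponentsWithStats(m)
for i in range(1,n):
    if st[i,4]<100: continue
    cs,_=cv2.findContours((l==i).astype(np.uint8),cv2.RETR_EXTERNAL,cv2.CHAIN_APPROX_NONE)
    P=np.array([onz(p,q,0.0355,1)[:2] for q in cs[0][:,0].astype(float)],np.float32)
    (cx,cy),(w,h),a=cv2.minAreaRect(P*1000)
    print(st[i],"centre",cx,cy,"size",w,h,"ang",a)
```

```text
[316 126  44  31 922] centre 516.1461181640625 394.6612243652344 size 37.364810943603516 21.811811447143555 ang 13.580096244812012
[ 319  152   55   54 1978] centre 525.5799560546875 356.7845153808594 size 44.29965591430664 48.479530334472656 ang 13.647317886352539
```

>>> {"fn": "carry_out", "kwargs": {"claw": [9,9,9,9,9,9,9,9,9,9], "delta_pos": [[0,0,0],[0,0,0],[1.4,1.52,3],[1.4,1.52,3],[0,0,4],[0,0,4],[0,0,3],[0,0,2.5],[0,0,0],[0,0,0]], "angular": [[0,0,-0.114],[0,0,-0.114],[0,0,0],[0,0,0],[0,0,0],[0,0,0],[0,0,0],[0,0,0],[0,0,0],[0,0,0]]}}

```text
clock: 4.15
position: [0.5235, 0.3643, 0.0321]
ee_rot: [-1.938, -2.472, 0.0]
force: [0.0, 0.5, 0.5]
width: 0.98
gripper_force: 0.0
```

Run:
```python
from h import *
from cell import arm
import pickle
s=arm.observe();plan(s,[0.5233,0.3646,0.004],0.237);print(s["position"],s["joints"])
p=arm.get_image("wrist");q=arm.get_image("side")
a=p["frame"];b=cv2.resize(q["frame"][250:400,250:420],(544,480),interpolation=2)
cv2.imwrite("pics/w2.png",cv2.resize(np.hstack([a,b]),(800,324))[:,:,::-1]);pickle.dump(p,open("w2.pkl","wb"))
hsv=cv2.cvtColor(a,cv2.COLOR_RGB2HSV)
m=((hsv[:,:,0]<14)&(hsv[:,:,1]>110)&(hsv[:,:,2]>60)).astype(np.uint8)
n,l,st,c=cv2.connectedComponentsWithStats(m)
for i in range(1,n):
    if st[i,4]<400: continue
    cs,_=cv2.findContours((l==i).astype(np.uint8),cv2.RETR_EXTERNAL,cv2.CHAIN_APPROX_NONE)
    P=np.array([onz(p,k,0.0355,1)[:2] for k in cs[0][:,0].astype(float)],np.float32)
    print(st[i],cv2.minAreaRect(P*1000))
```

```text
tool x [-0.239  0.971 -0.   ] y [ 0.971  0.239 -0.   ] z [-3.e-04 -1.e-04 -1.e+00] delta cm [ 0.03 -0.01  2.81]
cur yaw 0.2411 world turn -0.0041 -> tool z turn 0.0041
[0.52350408 0.36429132 0.03208384] [-0.86486115  0.66984849  0.26241708  1.7405475  -0.23551616  0.76232979
 -0.24430476]
[ 276  198   89   51 4334] ((516.4175415039062, 395.303466796875), (37.462894439697266, 22.07725715637207), 13.823784828186035)
[ 270  257  101   43 3524] ((522.41796875, 370.57891845703125), (44.800743103027344, 20.469594955444336), 13.893268585205078)
[ 305  333   62   31 1210] ((538.39697265625, 336.4041442871094), (29.331924438476562, 17.692352294921875), 13.477468490600586)
```

View pics/w2.png

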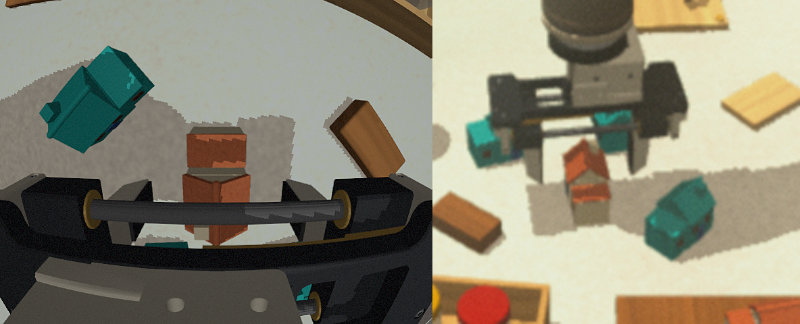

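The wrist view (left half) shows the house centred between the open fingers, with its wing at (215,150) towards the camera. Both fingers are clear of the neighbours. I'll descend and grip.

>>> {"fn": "carry_out", "kwargs": {"claw": [9,9,9,4.5,3,3,3,3,3,3], "delta_pos": [[0,0,1.4],[0,0,1.3],[0,0,0],[0,0,0],[0,0,0],[0,0,0],[0,0,0],[0,0,0],[0,0,0],[0,0,0]], "angular": [[0,0,0],[0,0,0],[0,0,0],[0,0,0],[0,0,0],[0,0,0],[0,0,0],[0,0,0],[0,0,0],[0,0,0]], "force": 20}}

```text
clock: 5.25
position: [0.5232, 0.3644, 0.0049]
ee_rot: [-1.939, -2.471, 0.0]
force: [-0.4, 0.3, 0.8]
width: 0.47
gripper_force: 20.0
```

>>> {"fn": "carry_out", "kwargs": {"claw": [3,3,3,3,3,3,3,3,3,3,3,3,3,3,3,3,3,3], "delta_pos": [[0,0,-1],[0,0,-3],[0,0,-4],[0,0,-4],[0,0,-4],[-3.65,-1.35,-2],[-3.65,-1.35,0],[-3.65,-1.35,0],[-3.65,-1.35,0],[-3.65,-1.35,0],[-3.65,-1.35,0],[-3.65,-1.35,0],[-3.65,-1.35,0],[-3.65,-1.35,0],[-3.65,-1.35,0],[-3.65,-1.35,0],[-3.65,-1.35,0],[0,0,0]], "angular": [[0,0,0],[0,0,0],[0,0,0],[0,0,0],[0,0,0],[0,0,0],[0,0,0],[0,0,0],[0,0,0],[0,0,0],[0,0,0],[0,0,0],[0,0,0],[0,0,0],[0,0,0],[0,0,0],[0,0,0],[0,0,0]]}}

```text
clock: 7.05
position: [0.4687, -0.1055, 0.1856]
ee_rot: [1.949, 2.462, -0.002]
force: [0.5, 0.2, -2.6]
width: 0.467
gripper_force: 20.0
```

Run:
```python
from h import *
from cell import arm
import pickle
s=arm.observe();plan(s,[0.47,0.03,0.19],0.237);print(s["position"],s["joints"],s["width"],s["gripper_force"])
p=arm.get_image("wrist")
cv2.imwrite("pics/w3.png",p["frame"][:,:,::-1]);pickle.dump(p,open("w3.pkl","wb"))
for l,z in [("clamp",0),("bed",.012),("fixed_pad",.032),("moving_pad",.032),("house",s["position"][2]-.004)]:
    for d in arm.place_of(l,p)[:3]:
        uv=np.array(d["centre"])*[640,480];print(l,uv.round(1),round(d["conf"],2),onz(p,uv,z,1).round(4))
```

```text
tool x [-0.23   0.973 -0.002] y [0.973 0.23  0.   ] z [ 8.e-04 -2.e-03 -1.e+00] delta cm [13.16  3.24 -0.46]
cur yaw 0.2318 world turn 0.0052 -> tool z turn -0.0052
[ 0.46872625 -0.10551587  0.18561749] [-0.28350647  0.25108874  0.48193851  2.00024644 -0.14285961  0.92159565
  0.50385377] 0.4667661146098 19.9990077316761
clamp [354.3 196.8] 0.94 [ 0.4973 -0.0869  0.    ]
bed [350.5  74.8] 0.75 [0.4664 0.0208 0.012 ]
fixed_pad [403.   71.5] 0.63 [0.5076 0.0321 0.032 ]
fixed_pad [622.5  32. ] 0.58 [0.737  0.1722 0.032 ]
moving_pad [305.7  72. ] 0.84 [0.4292 0.0109 0.032 ]
moving_pad [351.6 197.1] 0.65 [ 0.4911 -0.0831  0.032 ]
house [319.2 294.7] 0.82 [ 0.4699 -0.1102  0.1816]
house [355.  197.4] 0.62 [ 0.4747 -0.0611  0.1816]
```

View pics/w3.png

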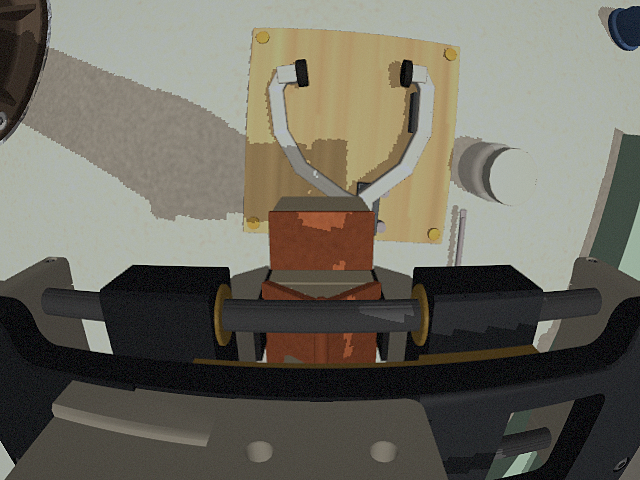

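The wrist view shows the clamp board with corners at about (252,28), (460,46), (440,243) and (244,233). The pad faces are at about (309,73) for the moving pad and (400,73) for the fixed pad. The house is firmly held. Next I'll fit the clamp's pose from the board outline and the pads.

Run:
```python
from h import *
import pickle
from scipy.optimize import least_squares
p=pickle.load(open("w3.pkl","rb"));f=p["frame"]
hsv=cv2.cvtColor(f,cv2.COLOR_RGB2HSV)
m=((hsv[:,:,0]>10)&(hsv[:,:,0]<26)&(hsv[:,:,1]>70)&(hsv[:,:,2]>40)).astype(np.uint8);m[255:]=0
m=cv2.morphologyEx(m,cv2.MORPH_OPEN,np.ones((3,3)))
n,l,st,c=cv2.connectedComponentsWithStats(m);i=1+np.argmax(st[1:,4]);print(st[i])
m=(l==i).astype(np.uint8)
ys,xs=np.nonzero(m)
def topedge(cols): return [(u,ys[xs==u].min()-.5) for u in cols if (xs==u).any()]
E_={}
top=[(u,ys[xs==u].min()) for u in range(265,450,5)]
left=[(xs[ys==v].min(),v) for v in range(40,225,5)]
right=[(xs[ys==v].max()+1,v) for v in range(55,235,5)]
bot=[(u,ys[xs==u].max()+1) for u in list(range(385,432,4))]
W=lambda L:np.array([onz(p,(float(a),float(b)),.012,1)[:2] for a,b in L])
W=[W(top),W(left),W(right),W(bot)]
def cl(x,P): c,s=np.cos(x[2]),np.sin(x[2]);d=P-x[:2];return np.c_[d[:,0]*c+d[:,1]*s,-d[:,0]*s+d[:,1]*c]
fun=lambda x:np.r_[cl(x,W[0])[:,1]-.153,cl(x,W[1])[:,0]+.1,cl(x,W[2])[:,0]-.09,cl(x,W[3])[:,1]+.037]*1000
r=least_squares(fun,[.49,-.08,.15],loss="soft_l1")
for k,L in enumerate(W):print(np.round(fun(r.x)[sum(map(len,W[:k])):][:len(L):6],1))
x=r.x;print("clamp",x,np.degrees(x[2]))
c,s=np.cos(x[2]),np.sin(x[2]);Rm=np.array([[c,-s],[s,c]])
for nme,q,z in [("bed",(-8,115),.012),("fp",(31.5,115),.032),("mp",(-47.5,115),.032),("origin",(0,0),.0)]:
    w=x[:2]+Rm@(np.array(q)/1000);print(nme,w.round(4),np.round(proj(p,[*w,z],1),1))
# pads: dark blobs
d=(f.max(2)<45)[50:100,280:430].astype(np.uint8)
n,l,st,cc=cv2.connectedComponentsWithStats(d)
print([ (st[i][:5]+[280,50,0,0,0]).tolist() for i in range(1,n) if st[i,4]>40])
```

```text
[  281    28   176   216 23945]Traceback (most recent call last):
  File "<stdin>", line 13, in <module>
    return umr_minimum(a, axis, None, out, keepdims, initial, where)
ValueError: zero-size array to reduction operation minimum which has no identity
```

```bash
cat > fit.py <<'E'
from h import *
import pickle
from scipy.optimize import least_squares
p=pickle.load(open("w3.pkl","rb"));f=p["frame"]
hsv=cv2.cvtColor(f,cv2.COLOR_RGB2HSV)
m=((hsv[:,:,0]>10)&(hsv[:,:,0]<26)&(hsv[:,:,1]>70)&(hsv[:,:,2]>40)).astype(np.uint8);m[255:]=0
m=cv2.morphologyEx(m,cv2.MORPH_OPEN,np.ones((3,3)))
n,l,st,c=cv2.connectedComponentsWithStats(m)
m=np.isin(l,[i for i in range(1,n) if st[i,4]>1500]).astype(np.uint8)
ys,xs=np.nonzero(m)
ok=lambda k,r,fn:[q for q in (fn(v) for v in r if (k==v).any())]
top=ok(xs,range(265,450,5),lambda u:(u,ys[xs==u].min()))
left=ok(ys,range(40,225,5),lambda v:(xs[ys==v].min(),v))
right=ok(ys,range(55,235,5),lambda v:(xs[ys==v].max()+1,v))
bot=ok(xs,range(385,432,4),lambda u:(u,ys[xs==u].max()+1))
W=lambda L:np.array([onz(p,(float(a),float(b)),.012,1)[:2] for a,b in L])
W=[W(top),W(left),W(right),W(bot)]
def cl(x,P): c,s=np.cos(x[2]),np.sin(x[2]);d=P-x[:2];return np.c_[d[:,0]*c+d[:,1]*s,-d[:,0]*s+d[:,1]*c]
fun=lambda x:np.r_[cl(x,W[0])[:,1]-.153,cl(x,W[1])[:,0]+.1,cl(x,W[2])[:,0]-.09,cl(x,W[3])[:,1]+.037]*1000
r=least_squares(fun,[.49,-.08,.15],loss="soft_l1")
for k,L in enumerate(W):print(np.round(fun(r.x)[sum(map(len,W[:k])):][:len(L):6],1))
x=r.x;print("clamp",x,np.degrees(x[2]))
c,s=np.cos(x[2]),np.sin(x[2]);Rm=np.array([[c,-s],[s,c]])
for nme,q,z in [("bed",(-8,115),.012),("fp",(31.5,115),.032),("mp",(-47.5,115),.032),("origin",(0,0),.0)]:
    w=x[:2]+Rm@(np.array(q)/1000);print(nme,w.round(4),np.round(proj(p,[*w,z],1),1))
d=(f.max(2)<45)[50:100,280:430].astype(np.uint8)
n,l,st,cc=cv2.connectedComponentsWithStats(d)
print([ (st[i][:5]+[280,50,0,0,0]).tolist() for i in range(1,n) if st[i,4]>40])
E
python3 fit.py
```

```text
[ 0.8  0.1  0.3  0.3 -0.8 -0.2 -0.6]
[1.9 1.9 4.3 5.5 0.9 0.6 2.8]
[-1.5 -4.2 -4.5 -4.2 -3.3  0. ]
[1.2 0.4]
clamp [ 0.49521135 -0.08864593  0.17817964] 10.208941424425017
bed [0.467  0.0231] [351.7  72.5]
fp [0.5058 0.0301] [400.5  73.1]
mp [0.4281 0.0161] [305.9  65.9]
origin [ 0.4952 -0.0886] [351.7 198. ]
[[295, 59, 13, 28, 279], [400, 60, 13, 27, 285]]
```

```bash
cat >> fit.py <<'E'
print("----")
for nm,L in zip("top left right bot".split(),W):
    v=cv2.fitLine(L.astype(np.float32)*1000,cv2.DIST_HUBER,0,.01,.01).ravel();a=np.degrees(np.arctan2(v[1],v[0]));print(nm,(a+45)%90-45)
C=[onz(p,q,.012,1)[:2] for q in [(252,28),(460,46),(440,243),(244,233)]]
for i in range(4):
    d=C[(i+1)%4]-C[i];print(np.linalg.norm(d).round(4),(np.degrees(np.arctan2(d[1],d[0]))+45)%90-45)
print(np.mean(C,0))
# brass pins in the corners
g=((hsv[:,:,0]>18)&(hsv[:,:,0]<30)&(hsv[:,:,1]>140)&(hsv[:,:,2]>110)).astype(np.uint8);g[260:]=0
n,l,st,cc=cv2.connectedComponentsWithStats(g)
for i in range(1,n):
    if st[i,4]>25: print(st[i].tolist(),cc[i].round(1),onz(p,cc[i],.013,1).round(4))
import sys
crop=cv2.resize(f[15:260,225:480],(0,0),fx=2.4,fy=2.4,interpolation=2)
cv2.imwrite("pics/w3c.png",crop[:,:,::-1])
E
python3 fit.py | sed -n '/----/,$p'
```

```text
----
top 9.655052
left 9.600311
right 11.895805
bot 9.558178
0.1902 9.945265530556732
0.189 9.21757794019102
0.1871 10.250259125033296
0.19 10.146186729691806
[ 0.48019853 -0.03174016]
[256, 32, 13, 11, 116] [262.3  36.9] [0.3822 0.0382 0.013 ]
[445, 49, 12, 12, 103] [450.4  53.9] [0.5501 0.0668 0.013 ]
[247, 217, 12, 12, 106] [252.8 222.7] [ 0.4106 -0.1298  0.013 ]
[429, 229, 11, 11, 98] [433.7 234. ] [ 0.5788 -0.1012  0.013 ]
```

View pics/w3c.png

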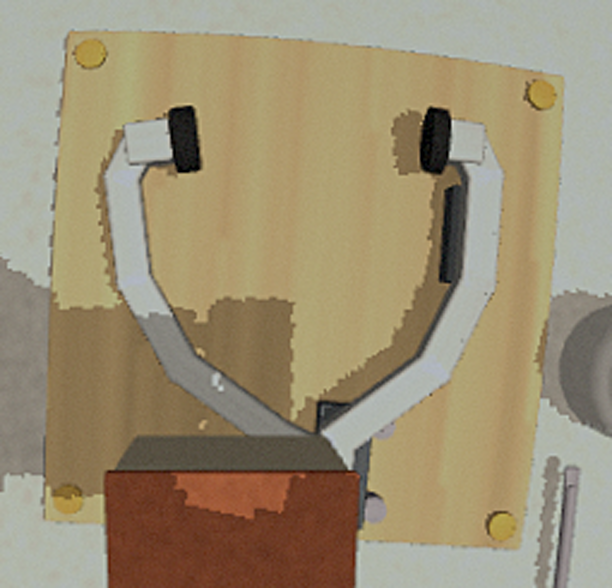

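The crop shows four clean brass pins. They give a clamp yaw of 9.65°, an origin of (0.4951, -0.0878) and the bed at (0.4679, 0.0242). The fixed pad face, at crop (425,140), agrees with that. Next I'll measure the house in hand.

Run:
```python
from h import *
from cell import arm
import pickle
p=pickle.load(open("w3.pkl","rb"));f=p["frame"];s=arm.observe()
hsv=cv2.cvtColor(f,cv2.COLOR_RGB2HSV)
m=((hsv[:,:,0]<14)&(hsv[:,:,1]>110)&(hsv[:,:,2]>40)).astype(np.uint8);m[:195]=0;m[300:]=0
n,l,st,c=cv2.connectedComponentsWithStats(m)
M=R.from_rotvec(s["ee_rot"]).as_matrix();z=s["position"][2]+.0355-.0049
for i in range(1,n):
    if st[i,4]<800: continue
    cs,_=cv2.findContours((l==i).astype(np.uint8),cv2.RETR_EXTERNAL,cv2.CHAIN_APPROX_NONE)
    P=np.array([(M.T@(onz(p,k,z,1)-s["position"]))[:2] for k in cs[0][:,0].astype(float)],np.float32)
    print(st[i],cv2.minAreaRect(P*1000))
x=np.array([np.cos(.1684),np.sin(.1684)])
bed=np.array([.4679,.0242]);print("TCP xy for hx=-4.2:",bed-x*.001-x*.0068)
t=bed-x*.0078
plan(s,[*t,.10],.1684-np.pi/2)
```

```text
[ 268  211  107   59 6114] ((25.25630760192871, -1.8352317810058594), (21.850814819335938, 37.726280212402344), 0.5520807504653931)
[ 261  280  120   20 1266] ((5.955952167510986, -2.07855224609375), (7.9148335456848145, 45.091896057128906), 0.5438884496688843)
TCP xy for hx=-4.2: [0.46021034 0.02289268]
tool x [-0.24   0.971  0.   ] y [0.971 0.24  0.   ] z [-0.e+00  5.e-04 -1.e+00] delta cm [12.    1.94  8.48]
cur yaw 0.242 world turn 1.4972 -> tool z turn -1.4972
```

```bash
cat > hand.py <<'E'
from h import *
from cell import arm
import pickle
s=arm.observe();p=arm.get_image("wrist");f=p["frame"];s2=arm.observe();pickle.dump(p,open("w4.pkl","wb"))
print(s["position"],s2["position"],s["ee_rot"],s2["ee_rot"],s["dq"].round(3))
hsv=cv2.cvtColor(f,cv2.COLOR_RGB2HSV)
m=((hsv[:,:,0]<14)&(hsv[:,:,1]>110)&(hsv[:,:,2]>40)).astype(np.uint8);m[:195]=0;m[300:]=0
n,l,st,c=cv2.connectedComponentsWithStats(m)
M=R.from_rotvec(s["ee_rot"]).as_matrix();z=s["position"][2]+.0355-.0049
print("cam in tool",(M.T@(p["T"][:3,3]-s["position"])).round(4),(M.T@p["T"][:3,:3]).round(3).tolist())
for i in range(1,n):
    if st[i,4]<800: continue
    cs,_=cv2.findContours((l==i).astype(np.uint8),cv2.RETR_EXTERNAL,cv2.CHAIN_APPROX_NONE)
    P=np.array([(M.T@(onz(p,k,z,1)-s["position"]))[:2] for k in cs[0][:,0].astype(float)],np.float32)
    print(st[i],cv2.minAreaRect(P*1000))
g=((hsv[:,:,0]>18)&(hsv[:,:,0]<30)&(hsv[:,:,1]>140)&(hsv[:,:,2]>110)).astype(np.uint8);g[260:]=0
n,l,st,cc=cv2.connectedComponentsWithStats(g)
for i in range(1,n):
    if st[i,4]>25: print(cc[i].round(1),onz(p,cc[i],.013,1).round(4))
E
python3 hand.py
python3 - <<'E'
import pickle
from h import *
for n,pos,rv in [("w2",[0.52350408,0.36429132,0.03208384],[-1.938,-2.472,0])]:
    p=pickle.load(open("w2.pkl","rb"));M=R.from_rotvec(rv).as_matrix();print((M.T@(p["T"][:3,3]-pos)).round(4))
E
```

```text
[ 0.47018618 -0.09833314  0.1847794 ] [ 0.47016428 -0.09843611  0.18473303] [-1.93685995e+00 -2.47312239e+00 -5.64279808e-04] [-1.93692221e+00 -2.47304443e+00 -3.65316935e-04] [-0.002  0.003 -0.     0.001  0.001 -0.002  0.001]
cam in tool [ 0.0691  0.0011 -0.1578] [[0.0, -0.967, -0.257], [1.0, 0.001, -0.001], [0.001, -0.257, 0.967]]
[ 268  211  107   59 6117] ((32.021156311035156, 1.0329322814941406), (37.60893630981445, 21.704898834228516), 89.96315002441406)
[ 261  280  120   20 1256] ((12.853872299194336, 0.9340896606445312), (44.82850646972656, 7.856075763702393), 89.95337677001953)
[260.5  43.7] [0.3822 0.0382 0.013 ]
[449.1  62.2] [0.5501 0.0668 0.013 ]
[249.8 229.4] [ 0.4107 -0.1295  0.013 ]
[430.1 242.6] [ 0.5788 -0.1012  0.013 ]
[ 0.0691  0.0011 -0.1578]
```

>>> {"fn": "carry_out", "kwargs": {"claw": [3,3,3,3,3,3,3,3,3,3,3,3,3,3,3,3,3,3], "delta_pos": [[4,0.6,1],[4,0.6,2],[4,0.64,2],[0,0,1.5],[0,0,0],[0,0,0],[0,0,0],[0,0,0],[0,0,0],[0,0,0],[0,0,0],[0,0,0],[0,0,0],[0,0,0],[0,0,0],[0,0,0],[0,0,0],[0,0,0]], "angular": [[0,0,0],[0,0,0],[0,0,0.1265],[0,0,0.1265],[0,0,0.1265],[0,0,0.1265],[0,0,0.1265],[0,0,0.1265],[0,0,0.1265],[0,0,0.1265],[0,0,0.1265],[0,0,0.1265],[0,0,0.1265],[0,0,0.1265],[0,0,0.1265],[0,0,0],[0,0,0],[0,0,0]]}}

```text
clock: 9.2
position: [0.4594, 0.0217, 0.1197]
ee_rot: [-3.13, -0.266, 0.0]
force: [0.4, -0.7, -1.3]
width: 0.469
gripper_force: 20.0
```

```bash
python3 hand.py
python3 - <<'E'
from h import *
from cell import arm
import pickle
p=pickle.load(open("w4.pkl","rb"));cv2.imwrite("pics/w4.png",p["frame"][:,:,::-1])
s=arm.observe();plan(s,[.4592,.0227,.018],.1684-np.pi/2);print(s["joints"])
E
```

```text
[0.45937504 0.02165417 0.11973895] [0.45937974 0.02157778 0.11976222] [-3.13014220e+00 -2.66461977e-01  1.38818539e-05] [-3.13012561e+00 -2.65188767e-01 -7.12334210e-05] [ 0.007 -0.001  0.002 -0.001 -0.001 -0.    -0.01 ]
cam in tool [ 0.0694 -0.0008 -0.1578] [[0.0, -0.967, -0.256], [1.0, 0.0, 0.002], [-0.002, -0.256, 0.967]]
[ 269  211  106   60 6142] ((32.29316711425781, -0.5441226959228516), (22.085676193237305, 37.492698669433594), 0.00338329398073256)
[ 261  281  120   19 1227] ((13.132678985595703, -0.5995140075683594), (7.454280853271484, 44.794715881347656), 0.02096949890255928)
[612.9  85.9] [ 0.6342 -0.2101  0.013 ]
[280.   97.9] [0.5498 0.0668 0.013 ]
[507.  108.6] [ 0.5787 -0.1016  0.013 ]
tool x [0.986 0.168 0.   ] y [ 0.168 -0.986 -0.   ] z [ 0.e+00  3.e-04 -1.e+00] delta cm [ 0.   -0.11 10.18]
cur yaw -1.4018 world turn -0.0006 -> tool z turn 0.0006
[-0.79359184  0.37962938  0.82355484  2.13825839 -0.39764762  0.77906894
 -1.1182697 ]
```

View pics/w4.png

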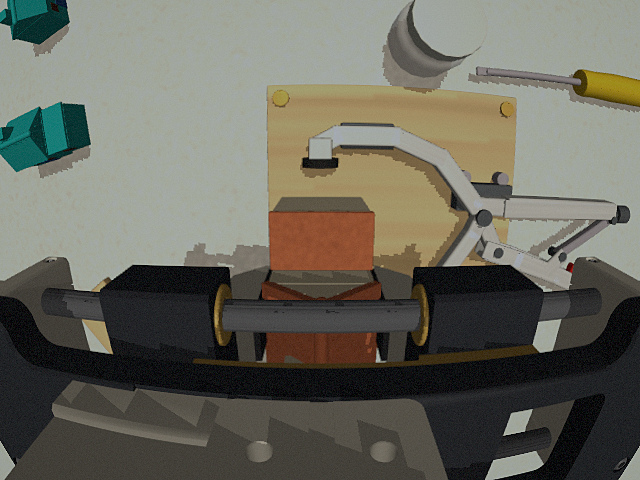

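The wrist view shows the house over the bed: fixed pad at (320,162), wing at (322,240) facing it squarely, and the board pins at (280,98) and (507,109). It's aligned to within 1 mm, so I'll lower it.

>>> {"fn": "carry_out", "kwargs": {"claw": [3,3,3,3,3,3,3,3], "delta_pos": [[0.08,-0.06,2.5],[0,0,2.5],[0,0,2],[0,0,1.5],[0,0,0.8],[0,0,0.6],[0,0,0.2],[0,0,0]], "angular": [[0,0,0],[0,0,0],[0,0,0],[0,0,0],[0,0,0],[0,0,0],[0,0,0],[0,0,0]]}}

```text
clock: 10.05
position: [0.4603, 0.0221, 0.019]
ee_rot: [-3.131, -0.261, -0.001]
force: [-0.1, 0.2, -1.7]
width: 0.469
gripper_force: 20.0
```

```bash
python3 hand.py
```

```text
[0.46032765 0.02206291 0.01896691] [0.46041771 0.02209061 0.01914097] [-3.13054101e+00 -2.61155870e-01 -7.32455242e-04] [-3.13049073e+00 -2.60989789e-01 -1.15186451e-03] [-0.007 -0.008  0.008 -0.001  0.003  0.006 -0.005]
cam in tool [ 0.0694 -0.0007 -0.1578] [[0.0, -0.967, -0.256], [1.0, 0.0, 0.002], [-0.002, -0.256, 0.967]]
[ 268  211  107   60 6199] ((32.29201889038086, -0.45415687561035156), (22.08683967590332, 37.59986877441406), 0.05154094099998474)
[ 261  281  120   19 1218] ((13.12251091003418, -0.5840606689453125), (7.454503536224365, 44.81470489501953), 0.0031030497048050165)
[254.7  77.3] [0.5501 0.0671 0.013 ]
[591.3 102.7] [ 0.5791 -0.102   0.013 ]
```

>>> {"fn": "carry_out", "kwargs": {"claw": [3,3,3,3], "delta_pos": [[0,0,0.1],[0,0,0.08],[0,0,0],[0,0,0]], "angular": [[0,0,0],[0,0,0],[0,0,0],[0,0,0]]}}

```text
clock: 10.5
position: [0.4601, 0.0221, 0.017]
ee_rot: [-3.131, -0.261, -0.0]
force: [0.1, -0.2, -2.3]
width: 0.47
gripper_force: 20.0
```

>>> {"fn": "carry_out", "kwargs": {"claw": [3,3,4.4,4.8,5.4,6.2,6.6,6.6,6.6,6.6,6.6,6.6,6.6], "delta_pos": [[0,0,0.06],[0,0,0],[0,0,0],[0,0,0],[0,0,0],[0,0,0],[0,0,-1],[0,0,-3],[0,0,-4],[0,0,-4],[0,0,-4],[0,0,0],[0,0,0]], "angular": [[0,0,0],[0,0,0],[0,0,0],[0,0,0],[0,0,0],[0,0,0],[0,0,0],[0,0,0],[0,0,0],[0,0,0],[0,0,0],[0,0,0],[0,0,0]]}}

```text
clock: 11.8
position: [0.4604, 0.0224, 0.1773]
ee_rot: [-3.129, -0.262, -0.003]
force: [-0.5, -0.5, 0.2]
width: 0.72
gripper_force: 0.0
```

Run:
```python
from h import *
from cell import arm
import pickle
s=arm.observe();p=arm.get_image("wrist");f=p["frame"];pickle.dump(p,open("w5.pkl","wb"));q=arm.get_image("side")
b=cv2.resize(q["frame"][185:285,290:420],(624,480),interpolation=2)
cv2.imwrite("pics/w5.png",cv2.resize(np.hstack([f,b]),(800,304))[:,:,::-1])
o=np.array([.4951,-.0878]);a=.1684;C=np.array([[np.cos(a),np.sin(a)],[-np.sin(a),np.cos(a)]])
hsv=cv2.cvtColor(f,cv2.COLOR_RGB2HSV)
m=((hsv[:,:,0]<14)&(hsv[:,:,1]>110)&(hsv[:,:,2]>40)).astype(np.uint8)
n,l,st,c=cv2.connectedComponentsWithStats(m)
for i in range(1,n):
    if st[i,4]<300: continue
    cs,_=cv2.findContours((l==i).astype(np.uint8),cv2.RETR_EXTERNAL,cv2.CHAIN_APPROX_NONE)
    P=np.array([C@(onz(p,k,.0475,1)[:2]-o) for k in cs[0][:,0].astype(float)],np.float32)
    print(st[i],cv2.minAreaRect(P*1000))
# where to go for squeezing: centre between handles at clamp y=-70, x=-18.5
t=o+C.T@np.array([-.0185,-.070]);print("squeeze",t)
plan(s,[*t,.16],a)
print(s["position"],s["joints"])
```

```text
[ 297  171   49   29 1348] ((15.52486801147461, 114.82503509521484), (37.5722541809082, 22.123199462890625), 89.9483642578125)
[ 294  205   56   62 2773] ((-25.757152557373047, 114.51432037353516), (44.86347961425781, 50.929500579833984), 89.93336486816406)
squeeze [ 0.48859406 -0.15991049]
tool x [0.986 0.166 0.002] y [ 0.166 -0.986 -0.001] z [ 0.0019  0.0015 -1.    ] delta cm [-0.25 18.45  1.71]
cur yaw -1.404 world turn -1.5692 -> tool z turn 1.5692
[0.46040665 0.0223936  0.17729225] [-0.89321059  0.28955822  0.91885474  2.0739593  -0.2939283   0.90827266
 -1.21535994]
```

View pics/w5.png

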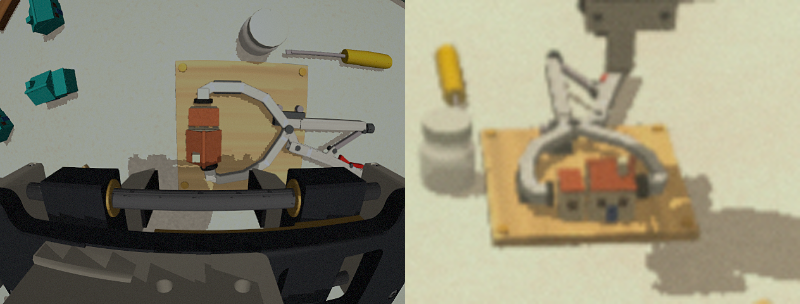

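The house stands square in the jaws: wing centre at clamp (15.5, 114.8) mm, yaw error under 0.1°. It shows at wrist (205,130), with the handles at (330,125) and (335,155). Next I'll go to the handles.

>>> {"fn": "carry_out", "kwargs": {"claw": [9,9,9,9,9,9,9,9,9,9,9,9,9,9,9,9,9,9], "delta_pos": [[0,3.7,0],[0,3.7,0],[-0.1,3.7,0],[-0.1,3.7,0],[-0.1,3.65,0],[0,0,0],[0,0,0],[0,0,0],[0,0,0],[0,0,0],[0,0,0],[0,0,0],[0,0,0],[0,0,0],[0,0,0],[0,0,0],[0,0,0],[0,0,0]], "angular": [[0,0,0],[0,0,0],[0,0,0],[0,0,-0.131],[0,0,-0.131],[0,0,-0.131],[0,0,-0.131],[0,0,-0.131],[0,0,-0.131],[0,0,-0.131],[0,0,-0.131],[0,0,-0.131],[0,0,-0.131],[0,0,-0.131],[0,0,-0.131],[0,0,0],[0,0,0],[0,0,0]]}}

```text
clock: 13.7
position: [0.4919, -0.1595, 0.1758]
ee_rot: [-2.031, -2.395, 0.001]
force: [0.2, 0.1, 0.9]
width: 0.976
gripper_force: 0.0
```

```bash
cat > st.py <<'E'
from h import *
from cell import arm
import sys
s=arm.observe();o=np.array([.4951,-.0878]);a=.1684;C=np.array([[np.cos(a),np.sin(a)],[-np.sin(a),np.cos(a)]])
print("TCP clamp mm",(C@(s["position"][:2]-o)*1000).round(1),"z",s["position"][2].round(4),"force clamp",(C@s["force"][:2]).round(1),s["force"][2].round(1),"w mm",(s["width"]*92).round(1),s["gripper_force"].round(1),"clock",s["clock"])
t=o+C.T@(np.array([float(sys.argv[1]),float(sys.argv[2])])/1000)
plan(s,[*t,float(sys.argv[3])/1000],a);print(s["joints"].round(2))
for n in sys.argv[4:]:
    p=arm.get_image(n);fi=n=="wrist"
    for l,z in [("fixed_handle",.032),("moving_handle",.032),("lever_tail",.032),("fixed_pad",.032),("moving_pad",.032)]:
        for d in arm.place_of(l,p)[:1]:
            uv=np.array(d["centre"])*[640,480];print(n,l,uv.round(1),round(d["conf"],2),"clamp",(C@(onz(p,uv,z,fi)[:2]-o)*1000).round(1))
    hsv=cv2.cvtColor(p["frame"],cv2.COLOR_RGB2HSV)
    m=(((hsv[:,:,0]<4)|(hsv[:,:,0]>175))&(hsv[:,:,1]>150)&(hsv[:,:,2]>50)).astype(np.uint8)
    k,l,st_,c=cv2.connectedComponentsWithStats(m)
    for i in range(1,k):
        if st_[i,4]>15:
            ys,xs=np.nonzero(l==i);P=np.array([C@(onz(p,(x,y),.032,fi)[:2]-o)*1000 for x,y in zip(xs,ys)])
            if abs(P[:,0]).max()<150 and abs(P[:,1]).max()<260: print(n,"red",st_[i].tolist(),"tail end",P[P[:,1].argmin()].round(1),"head",P[P[:,1].argmax()].round(1))
E
python3 st.py -18.5 -70 13 top wrist
```

```text
Traceback (most recent call last):
  File "st.py", line 5, in <module>
    print("TCP clamp mm",(C@(s["position"][:2]-o)*1000).round(1),"z",s["position"][2].round(4),"force clamp",(C@s["force"][:2]).round(1),s["force"][2].round(1),"w mm",(s["width"]*92).round(1),s["gripper_force"].round(1),"clock",s["clock"])
                                                                                                                                                                       ^^^^^^^^^^^^^^^^^^^^^
AttributeError: 'float' object has no attribute 'round'
```

```bash
sed -i 's/(s\["width"\]\*92).round(1),s\["gripper_force"\].round(1)/round(s["width"]*92,1),round(float(s["gripper_force"]),1)/' st.py; python3 st.py -18.5 -70 13 top wrist
```

```text
TCP clamp mm [-15.1 -70.1] z 0.1758 force clamp [0.2 0. ] 0.9 w mm 89.8 0.0 clock 13.7
tool x [-0.163  0.987  0.   ] y [ 0.987  0.163 -0.001] z [-1.1e-03  1.0e-04 -1.0e+00] delta cm [ 1.000e-02 -3.200e-01  1.628e+01]
cur yaw 0.1641 world turn 0.0043 -> tool z turn -0.0043
[-0.16  0.33  0.48  1.93 -0.19  0.93  0.57]
top fixed_handle [379.  268.8] 0.78 clamp [ 13.  -67.4]
top moving_handle [242.7 173.2] 0.21 clamp [300.2 230.1]
top fixed_pad [301.1 275. ] 0.92 clamp [ 24.9 119.8]
top moving_pad [309.1 305.2] 0.47 clamp [-49.2 110.8]
wrist fixed_handle [357.6 218.7] 0.67 clamp [ 16.7 -69.8]
wrist moving_handle [275.6 219.1] 0.66 clamp [-51.9 -70.1]
wrist lever_tail [259.7 334.8] 0.73 clamp [ -71.8 -181.6]
wrist fixed_pad [379.4   0. ] 0.85 clamp [ 34.3 115.9]
wrist moving_pad [281.    7.4] 0.49 clamp [-46.3 108.2]
wrist red [277, 244, 15, 25, 134] tail end [ -51.4 -113.7] head [-42.8 -91.9]
wrist red [268, 274, 10, 26, 150] tail end [ -61.7 -143.7] head [ -52.5 -119.3]
wrist red [249, 332, 14, 17, 106] tail end [ -81.5 -197. ] head [ -69.4 -178.5]
```

>>> {"fn": "carry_out", "kwargs": {"claw": [9,9,9,9,9,9,9], "delta_pos": [[0,-0.3,3],[0,0,4],[0,0,4],[0,0,3],[0,0,2.2],[0,0,0],[0,0,0]], "angular": [[0,0,0],[0,0,0],[0,0,0],[0,0,0],[0,0,0],[0,0,0],[0,0,0]]}}

```text
clock: 15.0
position: [0.4894, -0.1602, 0.0146]
ee_rot: [-2.028, -2.399, 0.0]
force: [0.3, -0.2, 0.4]
width: 0.986
gripper_force: 0.0
```

```bash
python3 st.py -18.5 -70 13 wrist
```

```text
TCP clamp mm [-17.7 -70.4] z 0.0146 force clamp [ 0.2 -0.3] 0.4 w mm 90.7 0.0 clock 15.0
tool x [-0.166  0.986  0.   ] y [ 0.986  0.166 -0.   ] z [-4.e-04 -0.e+00 -1.e+00] delta cm [ 0.04 -0.08  0.16]
cur yaw 0.1671 world turn 0.0013 -> tool z turn -0.0013
[-0.04  0.56  0.35  2.07 -0.35  0.57  0.72]
wrist fixed_handle [398.6 301.7] 0.57 clamp [ 16.  -69.1]
wrist moving_handle [236.8 301.7] 0.88 clamp [-52.6 -69.2]
wrist red [252, 344, 21, 24, 297] tail end [ -47.3 -103. ] head [-43.9 -90.1]
```

>>> {"fn": "carry_out", "kwargs": {"claw": [8,7.2,6.8,6.6,6.6,6.4,6.2,6.0,6.0], "delta_pos": [[0,0,0.1],[0,0,0],[0,0,0],[0,0,0],[0,0,0],[0,0.1,0],[0,0.1,0],[0,0.1,0],[0,0,0]], "angular": [[0,0,0],[0,0,0],[0,0,0],[0,0,0],[0,0,0],[0,0,0],[0,0,0],[0,0,0],[0,0,0]], "force": 45}}

```text
clock: 16.2
position: [0.4912, -0.1598, 0.0131]
ee_rot: [-2.027, -2.398, 0.002]
force: [-5.2, -2.4, 2.9]
width: 0.657
gripper_force: 9.5
```

```bash
python3 st.py -14.5 -70 13.5 wrist
```

```text
TCP clamp mm [-16.  -70.4] z 0.0131 force clamp [-5.5 -1.5] 2.9 w mm 60.4 9.5 clock 16.2
tool x [-0.166  0.986  0.   ] y [ 0.986  0.166 -0.002] z [-1.9e-03 -1.0e-04 -1.0e+00] delta cm [ 0.04  0.15 -0.04]
cur yaw 0.1671 world turn 0.0013 -> tool z turn -0.0013
[-0.05  0.57  0.35  2.06 -0.35  0.57  0.72]
wrist fixed_handle [391.2 303. ] 0.78 clamp [ 14.4 -68.9]
wrist moving_handle [253.3 306.4] 0.62 clamp [-43.4 -70.5]
wrist fixed_pad [579.8  77. ] 0.25 clamp [98.5 32.1]
wrist red [278, 344, 18, 19, 260] tail end [-34.3 -98.6] head [-31.1 -88.8]
```

>>> {"fn": "carry_out", "kwargs": {"claw": [5.8,5.7,5.6,5.5,5.4,5.3,5.2,5.1,5.1], "delta_pos": [[0,0.1,0],[0,0.05,0],[0,0.05,0],[0,0.05,0],[0,0.05,0],[0,0.05,0],[0,0.05,0],[0,0.05,0],[0,0,0]], "angular": [[0,0,0],[0,0,0],[0,0,0],[0,0,0],[0,0,0],[0,0,0],[0,0,0],[0,0,0],[0,0,0]], "force": 50}}

```text
clock: 17.4
position: [0.4974, -0.1583, 0.0134]
ee_rot: [2.027, 2.4, 0.001]
force: [-0.6, -0.5, 0.0]
width: 0.554
gripper_force: 0.0
```

```bash
python3 st.py -9.5 -70 13.5 wrist
```

```text
TCP clamp mm [ -9.5 -69.9] z 0.0134 force clamp [-0.7 -0.4] 0.0 w mm 51.0 0.0 clock 17.4
tool x [-0.167  0.986  0.   ] y [0.986 0.167 0.001] z [ 9.e-04  2.e-04 -1.e+00] delta cm [-0.01  0.   -0.01]
cur yaw 0.168 world turn 0.0004 -> tool z turn -0.0004
[-0.05  0.57  0.35  2.05 -0.35  0.57  0.72]
wrist fixed_handle [379.5 303. ] 0.68 clamp [ 15.9 -68.5]
wrist moving_handle [262.5 308.1] 0.91 clamp [-33.1 -70.9]
wrist red [296, 343, 17, 20, 288] tail end [-19.8 -98.2] head [-13.8 -87.8]
```

Grip force fell to 0 at a 51 mm opening, with the moving handle at x = -33 mm, so it dropped over centre. I'll nudge it to the stop, then open and lift away to check that it holds.

>>> {"fn": "carry_out", "kwargs": {"claw": [4.9,4.8,4.8,5.4,6.5,7.5,8,8,8,8,8,8,8,8], "delta_pos": [[0,0.05,0],[0,0.05,0],[0,0,0],[0,0,0],[0,0,0],[0,0,0],[0,0,0],[0,0,-1],[0,0,-3],[0,0,-4],[0,0,-4],[0,0,-3],[0,0,0],[0,0,0]], "angular": [[0,0,0],[0,0,0],[0,0,0],[0,0,0],[0,0,0],[0,0,0],[0,0,0],[0,0,0],[0,0,0],[0,0,0],[0,0,0],[0,0,0],[0,0,0],[0,0,0]]}}

```text
clock: 19.1
position: [0.4982, -0.1584, 0.1644]
ee_rot: [2.027, 2.398, 0.002]
force: [0.4, 0.8, -0.7]
width: 0.873
gripper_force: 0.0
```

```bash
cat >> st.py <<'E'
    if fi:
        m=((hsv[:,:,0]<14)&(hsv[:,:,1]>110)&(hsv[:,:,2]>40)).astype(np.uint8)
        k,l,st_,c=cv2.connectedComponentsWithStats(m)
        for i in range(1,k):
            if st_[i,4]<150: continue
            cs,_=cv2.findContours((l==i).astype(np.uint8),cv2.RETR_EXTERNAL,cv2.CHAIN_APPROX_NONE)
            P=np.array([C@(onz(p,q,.0475,1)[:2]-o) for q in cs[0][:,0].astype(float)],np.float32)*1000
            print("orange",st_[i].tolist(),cv2.minAreaRect(P),"xr",P[:,0].min(),P[:,0].max())
        cv2.imwrite("pics/last.png",p["frame"][:,:,::-1])
E
python3 st.py -33 -182 160 wrist top
```

```text
TCP clamp mm [ -8.8 -70.1] z 0.1644 force clamp [0.5 0.7] -0.7 w mm 80.3 0.0 clock 19.1
tool x [-0.167  0.986 -0.   ] y [0.986 0.167 0.002] z [ 2.2e-03  1.0e-04 -1.0e+00] delta cm [-11.19  -2.41   0.43]
cur yaw 0.1676 world turn 0.0008 -> tool z turn -0.0008
[-0.16  0.35  0.48  1.93 -0.21  0.9   0.59]
wrist fixed_handle [350.1 218.1] 0.6 clamp [ 15.6 -66.7]
wrist moving_handle [289.4 227.5] 0.66 clamp [-33.2 -74.5]
wrist lever_tail [315.5 342.5] 0.73 clamp [ -12.7 -181.9]
wrist red [307, 245, 9, 28, 158] tail end [ -17.7 -112.8] head [-16.7 -89.2]
wrist red [307, 276, 10, 24, 134] tail end [ -18.  -137.8] head [ -16.9 -116.4]
wrist red [308, 333, 9, 27, 160] tail end [ -18.9 -200.4] head [ -12.2 -171.8]
orange [287, 0, 88, 11, 845] ((-0.4734077453613281, 99.91144561767578), (64.7781982421875, 9.194972038269043), 0.6941145658493042) xr -32.875313 31.85762
orange [307, 245, 9, 28, 165] ((-15.572403907775879, -95.67648315429688), (22.37626838684082, 6.2140069007873535), 89.32707977294922) xr -18.790936 -12.375068
orange [308, 333, 9, 27, 162] ((-15.333834648132324, -176.16592407226562), (27.618589401245117, 5.376412868499756), 83.25691223144531) xr -19.185968 -11.994766
top fixed_handle [379.2 271.2] 0.83 clamp [  7.2 -66.9]
top lever_tail [331.2 231.5] 0.55 clamp [120.3  32.7]
top fixed_pad [304.2 274.7] 0.86 clamp [ 24.5 112.4]
top moving_pad [302.9 300.5] 0.57 clamp [-36.1 123.8]
```

The clamp holds by itself: the handle stays at x = -33 mm, the house plus wing measures 64.8 mm and shows as one blob, so the joint is closed. Next is the lever tail, whose inner face is at clamp (-12.5, -182), using shut fingers from its +x side.

>>> {"fn": "carry_out", "kwargs": {"claw": [0,0,0,0,0,0,0,0,0,0,0,0,0,0], "delta_pos": [[-2.8,0.7,0],[-2.8,0.7,0],[-2.8,0.7,0],[-2.8,0.7,0],[0,0,0],[0,0,0],[0,0,0],[0,0,3],[0,0,4],[0,0,4],[0,0,2.5],[0,0,1.4],[0,0,0],[0,0,0]], "angular": [[0,0,0],[0,0,0],[0,0,0],[0,0,0],[0,0,0],[0,0,0],[0,0,0],[0,0,0],[0,0,0],[0,0,0],[0,0,0],[0,0,0],[0,0,0],[0,0,0]]}}

```text
clock: 21.1
position: [0.5446, -0.2642, 0.0153]
ee_rot: [2.027, 2.399, 0.001]
force: [0.2, -0.0, -0.2]
width: 0.005
gripper_force: 0.0
```

```bash
python3 st.py 5 -182 14 wrist side
```

```text
TCP clamp mm [  19.3 -182.2] z 0.0153 force clamp [ 0.2 -0. ] -0.2 w mm 0.5 0.0 clock 21.1
tool x [-0.167  0.986 -0.   ] y [0.986 0.167 0.001] z [ 1.1e-03 -3.0e-04 -1.0e+00] delta cm [ 0.02 -1.43  0.13]
cur yaw 0.1678 world turn 0.0006 -> tool z turn -0.0006
[ 0.1   0.67  0.39  1.84 -0.37  0.7   0.87]
wrist fixed_handle [308.5  22.9] 0.93 clamp [ 15.5 -69. ]
wrist moving_handle [182.9  35.3] 0.83 clamp [-34.2 -70.4]
wrist fixed_pad [187.4  34.4] 0.72 clamp [-32.3 -70.3]
wrist red [213, 77, 33, 190, 3122] tail end [ -18.2 -165.1] head [-18.  -89.3]
orange [213, 77, 33, 190, 2952] ((-12.424708366394043, -125.61795043945312), (9.660222053527832, 67.57676696777344), 1.0578511953353882) xr -17.29495 -7.2825284
side fixed_handle [338.  214.8] 0.75 clamp [ 11.9 -79.1]
side moving_handle [353.2 217.4] 0.5 clamp [-33.8 -60.2]
side lever_tail [341.5 200.4] 0.43 clamp [  -9.5 -174.6]
side fixed_pad [337.9 248.9] 0.65 clamp [ 31.7 114. ]
side moving_pad [267.8 356.1] 0.65 clamp [219.6 510.7]
```

>>> {"fn": "carry_out", "kwargs": {"claw": [0,0,0,0,0,0,0,0], "delta_pos": [[0,-0.5,0],[0,-0.5,0],[0,-0.3,0],[0,-0.3,0],[0,-0.3,0],[0,-0.3,0],[0,-0.3,0],[0,0,0]], "angular": [[0,0,0],[0,0,0],[0,0,0],[0,0,0],[0,0,0],[0,0,0],[0,0,0],[0,0,0]]}}

```text
clock: 22.5
position: [0.5189, -0.2687, 0.0144]
ee_rot: [-2.028, -2.399, 0.0]
force: [1.9, -0.5, 0.3]
width: 0.005
gripper_force: 0.6
```

```bash
python3 st.py 5 -182 14 wrist
```

```text
TCP clamp mm [  -6.9 -182.3] z 0.0144 force clamp [ 1.8 -0.9] 0.3 w mm 0.4 0.6 clock 22.5
tool x [-0.166  0.986  0.   ] y [ 0.986  0.166 -0.   ] z [-2.e-04 -0.e+00 -1.e+00] delta cm [0.03 1.19 0.04]
cur yaw 0.167 world turn 0.0014 -> tool z turn -0.0014
[ 0.12  0.65  0.38  1.9  -0.37  0.67  0.9 ]
wrist fixed_handle [374.5  23.7] 0.57 clamp [ 14.4 -69.2]
wrist moving_handle [244.3  29.1] 0.89 clamp [-34.9 -70.8]
wrist red [272, 75, 32, 193, 2519] tail end [ -25.3 -165.1] head [-18.9 -90. ]
orange [272, 75, 32, 193, 2478] ((-20.0028076171875, -125.9205322265625), (67.18441009521484, 8.602771759033203), 82.50233459472656) xr -23.517408 -11.784238
```

>>> {"fn": "carry_out", "kwargs": {"claw": [0,0,0,0,0,0,0], "delta_pos": [[0,-0.3,0],[0,-0.3,0],[0,-0.3,0],[0,-0.3,0],[0,-0.2,0],[0,0,0],[0,0,0]], "angular": [[0,0,0],[0,0,0],[0,0,0],[0,0,0],[0,0,0],[0,0,0],[0,0,0]]}}

```text
clock: 23.5
position: [0.5056, -0.2707, 0.0143]
ee_rot: [-2.028, -2.399, -0.0]
force: [-0.2, 0.3, 0.1]
width: 0.002
gripper_force: 0.0
```

```bash
python3 st.py 10 -182 150 wrist
```

```text
TCP clamp mm [ -20.3 -182.1] z 0.0143 force clamp [-0.1  0.3] 0.1 w mm 0.1 0.0 clock 23.5
tool x [-0.167  0.986  0.   ] y [0.986 0.167 0.   ] z [ 1.e-04  1.e-04 -1.e+00] delta cm [  0.02   3.03 -13.56]
cur yaw 0.1674 world turn 0.001 -> tool z turn -0.001
[ 0.13  0.63  0.38  1.93 -0.37  0.65  0.91]
wrist fixed_handle [411.6  26.2] 0.8 clamp [ 15.3 -69. ]
wrist moving_handle [239.6  26.1] 0.79 clamp [-50.3 -69.2]
wrist red [196, 81, 74, 195, 3042] tail end [ -72. -169.] head [-46.  -91.6]
orange [197, 80, 73, 193, 2851] ((-52.05093765258789, -128.24630737304688), (71.89312744140625, 9.139323234558105), 71.17939758300781) xr -65.65683 -36.59231
```

The clamp sprang open: moving handle back at x = -50 mm, force 0. Now I'll retreat to +x, then up, and check the house.

>>> {"fn": "carry_out", "kwargs": {"claw": [0,0,0,0,0,0,0,0,0,0,0,0], "delta_pos": [[0,1,0],[0,0.8,0],[0,0,-3],[0,0,-4],[0,0,-4],[0,0,-4],[3.5,0,-1],[3.5,0,0],[3.5,0,0],[1.5,0,0],[0,0,0],[0,0,0]], "angular": [[0,0,0],[0,0,0],[0,0,0],[0,0,0],[0,0,0],[0,0,0],[0,0,0],[0,0,0],[0,0,0],[0,0,0],[0,0,0],[0,0,0]]}}

```text
clock: 25.0
position: [0.504, -0.1496, 0.1746]
ee_rot: [2.026, 2.4, 0.0]
force: [-0.2, 0.0, -0.4]
width: 0.002
gripper_force: 0.0
```

```bash
python3 st.py 10 -182 150 wrist side
python3 - <<'E'
import cv2,numpy as np
from cell import arm
a=cv2.imread("pics/last.png");q=arm.get_image("side")["frame"][:,:,::-1]
b=cv2.resize(q[185:285,290:420],(624,480),interpolation=2)
cv2.imwrite("pics/fin.png",cv2.resize(np.hstack([a,b]),(800,304)))
E
```

```text
TCP clamp mm [ -1.6 -62.4] z 0.1746 force clamp [-0.2  0. ] -0.4 w mm 0.2 0.0 clock 25.0
tool x [-0.168  0.986 -0.001] y [0.986 0.168 0.001] z [ 7.e-04 -5.e-04 -1.e+00] delta cm [-11.96   1.15   2.47]
cur yaw 0.1684 world turn 0.0 -> tool z turn -0.0
[-0.19  0.34  0.49  1.91 -0.2   0.93  0.57]
wrist fixed_handle [340.9 226.6] 0.98 clamp [ 16.  -68.6]
wrist moving_handle [261.5 227.3] 0.92 clamp [-50.6 -69.2]
wrist fixed_pad [364.   5.] 0.76 clamp [ 34.2 117.5]
wrist moving_pad [264.3  14.9] 0.62 clamp [-46.7 109. ]
wrist red [264, 253, 13, 15, 97] tail end [ -50.1 -104.7] head [-44.2 -91.9]
orange [279, 0, 85, 24, 1973] ((-0.6905326843261719, 105.80242919921875), (64.79647827148438, 20.54958152770996), 0.021999463438987732) xr -33.092716 31.703762
side fixed_handle [335.8 212.6] 0.9 clamp [ 17.3 -93.6]
side moving_handle [362.1 219.7] 0.74 clamp [-59.5 -44.5]
side lever_tail [363.7 193.6] 0.6 clamp [ -90.2 -220. ]
side fixed_pad [337.8 246.4] 0.83 clamp [ 30.8 101.2]
side moving_pad [365.  245.2] 0.55 clamp [-47.   99.4]
```

View pics/fin.png

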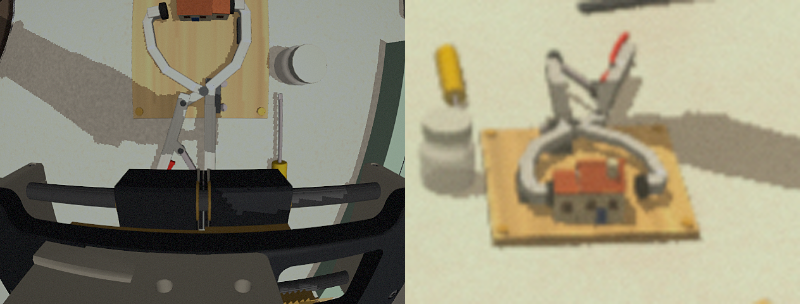

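The side view shows the jaws open (moving pad at (642,187)) and the house upright and closed at (590,190). The jar and screwdriver haven't moved. I'll hand it in.

```bash
python3 -c "
from cell import arm
print(arm.sign_off())"
```

```text
the job is handed in; nothing more can be done
None
```

Job handed in at about 25 s: the clamp locked and held on its own, the lever sprang it open, and the house stands square in the open jaws with its wing joint measuring closed; the nearby jar and screwdriver look unmoved, and the other bystanders were not re-checked.

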